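# Find the concealed catch of the photometer and open its sample compartment

## Task

Open the sample compartment of the photometer with the fingertips alone. Feel along the shallow channel across the front of its top for the concealed release key, which lies flush with the channel floor and gives under the fingertip, and press it fully down so that the sliding cover springs free; then let the key come up and push the cover by its front edge all the way back to its stop. Do not grip anything, and leave the things standing on and beside the instrument where they are.

Things in the scene. Friction and masses are not known exactly. Their poses are not given: they have to be found in the camera images.
- photometer: Bench photometer, white box 300 x 300 mm, fixed on the worktop, turned up to 0.25 rad. Origin: centre of its underside, on the worktop. x points from its front to its rear (roughly away from the robot), y to its left, z up. The flat top deck is 90 mm above the origin. Between finger channel and shut cover (x -85 to -50 mm) the deck is clear.
- channel_mid (a point): Middle of the floor of the grey finger channel across the front of the deck, at x -110, y 0, z 87 mm on the photometer, axes as its own. The channel is 3 mm deep, 50 mm wide (x -135 to -85), 126 mm long (y -63 to +63). Its floor is rigid but for the release key. Shut fingertips with their closing line across the channel (along x) fit in.
- release_key (a joint): Travel of the concealed key, m: 0 up and flush, 0.005 fully down. Plate in the channel floor, 44 mm along y, as wide as the channel, same colour, hairline seam; its middle lies anywhere from y -40 to +40 mm, different each time. The fingertip must lie wholly on it. Sprung: 2 N to start, 4 to 5 N fully down, comes up again. The cover is let go at about 0.004.
- cover (a joint): Travel of the sliding cover, m, along the photometer's +x: 0 shut and caught, 0.085 open at its stop. Grey plate 105 (x) x 150 (y) x 14 mm between two guides, underside 1.5 mm above the deck. Caught, it does not move. Let go, a spring throws it back 12 to 16 mm; then it slides with about 1 N friction and stays where it is left.
- cover_front (a point): Middle of the cover's front edge, the upright face 14 mm high that is pushed, 8.5 mm above the deck; moves with the cover, axes as the photometer's. At x -50 mm on the photometer when shut, +35 when open. Before it then lies the open well (x from -40 mm, y -66 to +66 mm) with vials whose tops are 17 mm below the deck.
- ferrule_tin: Round white tin, 52 mm across, 32 mm high, loose on the left of the deck; origin at the centre of its underside.
- forceps: Steel forceps, 135 mm long, loose on the right of the deck; origin at the centre of its underside.
- reagent_clear: Clear bottle with blue cap, 56 mm across, 108 mm high, loose on the worktop left of the photometer; origin at the centre of its underside.
- timer: White timer, 58 x 66 x 18 mm, loose on the worktop right of the photometer; origin at the centre of its underside.

How it is judged:
By the outcome, as a careful person would: the job done as asked, in the order asked, and still so for the second after the job is handed in, with the robot touching nothing.
It also fails if it takes over 58 s, if anything falls off the work surface, if the arm or the gripper's body presses on something with over 40 N, if the wrist force passes 120 N, or if a joint passes its speed limit or range.

## Robot

A 6-joint arm with a two-finger parallel gripper is mounted at the origin on a cart in front of the work surface, level with it; the furniture and walls round the work are solid. World frame = base frame: x ahead of the robot, y to its left, z up, the work surface at z = 0. Lengths are in m, angles in rad, forces in N, time in s.
With the tool pointing down it reaches from about 0.35 to 1 m from the base axis. Payload 7.1 kg.
Tool frame: the origin (TCP) lies midway between the tips of the shut fingers; the grasp point (between the pads) lies 19 mm behind it; z points along the fingers, y is the line along which they close (so a half turn about z gives the same grasp; the last joint's range is limited). The gripper opens to 85 mm and grips with 20 to 120 N. Pads are 22 mm wide; open, the fingers measure 114 mm over their backs; the gripper's body (76 mm by 85 mm) begins 54 mm behind the grasp point. The pads swing forward as they close: fully open they stand 13 mm farther back than shut.
Start: joints at [-1.131, 0.423, 1.63, -0, 1.089, -0.019], TCP at [0.277, -0.56, 0.231] pointing down, gripper open.
Joint ranges: [-3, 3], [-0.9, 2.11], [0.09, 2.58], [-1.31, 4.45], [0.11, 2.69], [-2.54, 2.54]. Speed limits (rad/s): [2.39, 2.39, 3.01, 3.14, 3.14, 3.14].

## Interface

Orientations are given as [roll, pitch, yaw] about the fixed x, y, z axes, in that order (R = Rz(yaw) Ry(pitch) Rx(roll)).
In Python, from rig import ctrl gives the robot as it stands. The module is installed in compiled form; this text tells all that it offers.
- The arm moves only by the tool move_arm, never from a script. Its argument "increments" is a list of rows, each a list of 3 entries, a list of its own where there are three numbers: the shift along the world's x, y, z in units of 60 mm (1.0 is 60 mm), then the turn, a rotation vector about the world's x, y, z in units of 5 degrees (1.0 is 5 degrees), then the opening, from -1 (shut) to 1 (fully open). In form: [[[dx, dy, dz], [wx, wy, wz], claw], ...]. A call has 1 to 8 rows; each row shifts and turns the commanded pose from where the row before left it; what a row does not reach is not made up. A row lasts 1/8 s, in which the tool goes at most 62.5 mm and 10.7 degrees, less where a joint would pass 70% of its speed; a pose out of reach is approached as far as the arm can. A call is refused whole if a number of a shift passes 1 or a number of a turn 1, either way. A call with a gripper value outside its range is refused whole. The fingers move at their own pace and stop on an object; the grip force is fixed at half the most. Time passes only in rows, so rows that do not move let the fingers close. It gives the time, the measured TCP pose, the force, the opening and the grip force at its end, in the units of the state.
- ctrl.state(): the state, without advancing time (a new reading comes with each control period).
- ctrl.camera(name): name is "scene" or "top"; returns the picture (480x640x3 uint8, red, green, blue); there is no depth.
- ctrl.get_calibration(name): a dict with "fx", "fy", "cx", "cy" (pixels), "xyz" and "rotation" of the camera in the world. Camera axes: x right, y up, looking along -z (the intrinsics and any distortion apply to the point x, -y, -z); pixel columns grow to the right and rows downward; lengths in m; the calibration is good to about 2 mm. A picture is of the moment at which its call begins. get_calibration takes no time and is no camera call.
- ctrl.job_done(): hands the job in; it is judged then, once.
Trained networks look in the newest picture that a camera, given by its name, has taken for a name from the list of things; names that differ only in an ending like _2 or _b are one class to them, and where a whole thing is asked for, a point or a joint stands for the part that bears it (a point fixed in the world has none). Each returns a list of dicts, best first, with "p" (0 to 1); they miss things now and then, are a little off and sometimes report something else, mostly with a low value. They report only what shows in the picture. A call takes as long as a camera call.
- ctrl.boxes_of(camera, target): "bbox" ([left, top, right, bottom] in pixels, round what is visible of it).
- ctrl.regions_of(camera, target): "pixels" (480x640 bool, what is visible of it) and "bbox" ([left, top, right, bottom] in pixels, round what is visible of it).
- ctrl.pinpoint(camera, target): "xy" ([column, row] in pixels: a listed point, or the origin of a listed thing).
The state is a dict: "t": time; "qpos": joint angles; "dq": joint speeds; "joint_efforts": joint torques, N m; "tcp_pos": TCP position; "eef_rot": TCP orientation; "contact_force": force on the tool from outside, world axes, zero at the start; "ft_torque": the same for the moment, N m; "gripper_width": finger opening in m; "grip_force": force on a finger pad.
Only numpy, scipy, OpenCV 4.12 (cv2) and the standard library are available. Lean on these libraries where they do the work, as an engineer would, in place of code of your own. Each camera call takes 0.05 s, during which the arm holds its last target. There are 200 camera calls.

## Working session

There is one attempt and no reset: what is moved stays moved. The work goes in short steps, Python scripts to look and compute and a tool call to move; the robot and the scene stay as the last step left them, time stands still between calls to the robot, and variables do not carry over. Pictures are saved under pics/ and viewed, at most 10 in all, crops included, and the job is handed in when it is done.

Besides the shell and the picture viewer there is one more tool, called after "Emit:" as name(argument=value, ...) on one line, values as JSON. move_arm: Moves the arm, as the interface text tells. Its arguments: {"type":"object","properties":{"increments":{"type":"array","items":{"type":"array"}}},"required":["increments"]}

```bash
mkdir -p pics
cat > h.py <<'E'
import numpy as np, cv2
from rig import ctrl
def ray(cam,px):
    c=ctrl.get_calibration(cam); R=np.array(c["rotation"]); 
    if R.shape!=(3,3):
        print("rot",R)
    d=np.array([(px[0]-c["cx"])/c["fx"],-(px[1]-c["cy"])/c["fy"],-1.0])
    return np.array(c["xyz"]),R@d
def at(cam,px,z):
    o,d=ray(cam,px); return o+d*(z-o[2])/d[2]
def proj(cam,p):
    c=ctrl.get_calibration(cam); q=np.array(c["rotation"]).T@(np.array(p)-c["xyz"])
    return np.array([c["cx"]+c["fx"]*q[0]/-q[2], c["cy"]+c["fy"]*q[1]/q[2]])
def snap(cam,name):
    im=ctrl.camera(cam); cv2.imwrite("pics/"+name,im[:,:,::-1]); return im
E
python3 - <<'E'
from h import *
np.set_printoptions(precision=4,suppress=True)
s=ctrl.state(); print(s)
for c in("top","scene"):
    print(ctrl.get_calibration(c)); snap(c,c+"0.png")
    for t,z in(("photometer",0),("channel_mid",.087),("cover_front",.0985),("ferrule_tin",.09),("forceps",.09),("timer",0),("reagent_clear",0)):
        for r in ctrl.pinpoint(c,t)[:2]: print(c,t,round(r["p"],2),r["xy"],at(c,r["xy"],z))
E
```

```text
{'t': 0.0, 'qpos': array([-1.131 ,  0.4239,  1.6307, -0.    ,  1.0886, -0.019 ]), 'dq': array([-0.0019, -0.0019, -0.0008, -0.0015,  0.0013,  0.0016]), 'joint_efforts': array([  0.002 , -55.737 , -28.1739,   0.0001,   0.0073,   0.    ]), 'tcp_pos': array([ 0.2766, -0.5598,  0.2305]), 'eef_rot': array([-3.14  , -0.    ,  0.4588]), 'contact_force': array([-0.1542, -0.1813,  1.1898]), 'ft_torque': array([-0.0127,  0.0027,  0.0529]), 'grip_force': 0.0, 'gripper_width': 0.08555128010578943}
{'fx': 616.199419038347, 'fy': 616.199419038347, 'cx': 331.29474648198016, 'cy': 239.6078293293626, 'xyz': array([0.2753, 0.0454, 1.7016]), 'rotation': array([ 0.1685, -0.0044, -1.5816])}
rot [ 0.1685 -0.0044 -1.5816]Traceback (most recent call last):
  File "<stdin>", line 7, in <module>
  File "h.py", line 10, in at
    o,d=ray(cam,px); return o+d*(z-o[2])/d[2]
                                         ~^^^
IndexError: invalid index to scalar variable.
```

View pics/top0.png

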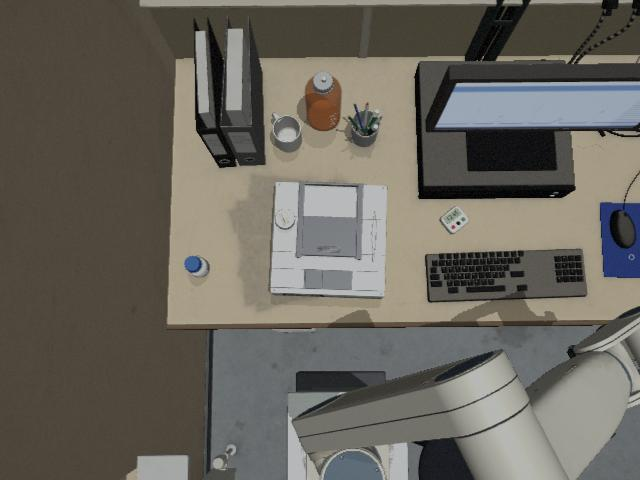

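The top view shows the photometer at about (329,240). The channel runs from about (304,278) to (352,280), with a hint of a seam near column 323. The cover is above it, the tin at (285,218) and the forceps at (374,235). The calibration gives rotation as rpy, so I'll fix my helper.

```bash
python3 - <<'E'
s=open('h.py').read()
s=s.replace('''R=np.array(c["rotation"]); 
    if R.shape!=(3,3):
        print("rot",R)
''','''R=rot(c)
''').replace('np.array(c["rotation"]).T','rot(c).T').replace('def ray','from scipy.spatial.transform import Rotation as Ro\ndef rot(c): return Ro.from_euler("xyz",c["rotation"]).as_matrix()\ndef ray')
open('h.py','w').write(s)
E
python3 - <<'E'
from h import *
np.set_printoptions(precision=4,suppress=True)
ims={}
for c in("top","scene"):
    k=ctrl.get_calibration(c); print(k["xyz"],k["rotation"],k["fx"]); ims[c]=snap(c,c+"0.png")
    for t,z in(("photometer",0),("channel_mid",.087),("cover_front",.0985),("ferrule_tin",.09),("forceps",.09),("timer",0),("reagent_clear",0),("release_key",.087)):
        for r in ctrl.pinpoint(c,t)[:2]: print(c,t,round(r["p"],2),r["xy"],at(c,r["xy"],z))
im=ims["top"][170:305,260:400,::-1]
im=cv2.resize(im,None,fx=4.4,fy=4.4,interpolation=cv2.INTER_CUBIC)
cv2.imwrite("pics/crop.png",im)
E
```

```text
[0.2753 0.0454 1.7016] [ 0.1685 -0.0044 -1.5816] 616.199419038347
top photometer 0.87 [328.9, 241.9] [0.5582 0.0416 0.    ]
top channel_mid 0.8 [324.2, 276.9] [0.4506 0.0551 0.087 ]
top channel_mid 0.41 [455.0, 220.0] [ 0.5998 -0.2961  0.087 ]
top cover_front 0.57 [326.7, 253.5] [0.511  0.0479 0.0985]
top cover_front 0.3 [453.7, 220.4] [ 0.5964 -0.2902  0.0985]
top ferrule_tin 0.58 [287.8, 220.6] [0.6019 0.1508 0.09  ]
top forceps 0.7 [330.1, 255.2] [0.5076 0.039  0.09  ]
top forceps 0.5 [369.7, 236.4] [ 0.557  -0.0667  0.09  ]
top timer 0.56 [453.3, 222.0] [ 0.6115 -0.3095  0.    ]
top reagent_clear 0.67 [203.2, 270.3] [0.4819 0.3912 0.    ]Traceback (most recent call last):
  File "<stdin>", line 7, in <module>
ValueError: it knows: channel_mid, cover_front, ferrule_tin, forceps, photometer, reagent_clear, timer
```

Run:
```python
from h import *
np.set_printoptions(precision=4,suppress=True)
ims={}
for c in("scene","top"):
    k=ctrl.get_calibration(c); ims[c]=snap(c,c+"0.png")
    if c=="top": break
    print(k["xyz"],k["rotation"],k["fx"])
    for t,z in(("photometer",0),("channel_mid",.087),("cover_front",.0985),("ferrule_tin",.09),("forceps",.09),("timer",0)):
        for r in ctrl.pinpoint(c,t)[:2]: print(c,t,round(r["p"],2),r["xy"],at(c,r["xy"],z))
im=ims["top"][170:305,260:400,::-1]
im=cv2.resize(im,None,fx=4.4,fy=4.4,interpolation=cv2.INTER_CUBIC)
cv2.imwrite("pics/crop.png",im)
```

```text
[-0.4172  0.5207  0.8837] [ 0.9334  0.0066 -2.0175] 541.6600123568649
scene photometer 0.74 [331.6, 267.8] [ 0.5595  0.0444 -0.    ]
scene photometer 0.59 [352.4, 266.9] [ 0.5392 -0.0056 -0.    ]
scene channel_mid 0.96 [350.6, 267.2] [0.4459 0.0505 0.087 ]
scene cover_front 0.88 [341.0, 248.9] [0.5053 0.0456 0.0985]
scene ferrule_tin 0.75 [285.9, 246.8] [0.582  0.1575 0.09  ]
scene forceps 0.42 [376.3, 225.9] [ 0.5628 -0.0852  0.09  ]
scene forceps 0.35 [202.0, 328.5] [0.4002 0.4156 0.09  ]
scene timer 0.64 [433.7, 221.2] [ 0.6216 -0.3148  0.    ]
```

View pics/scene0.png

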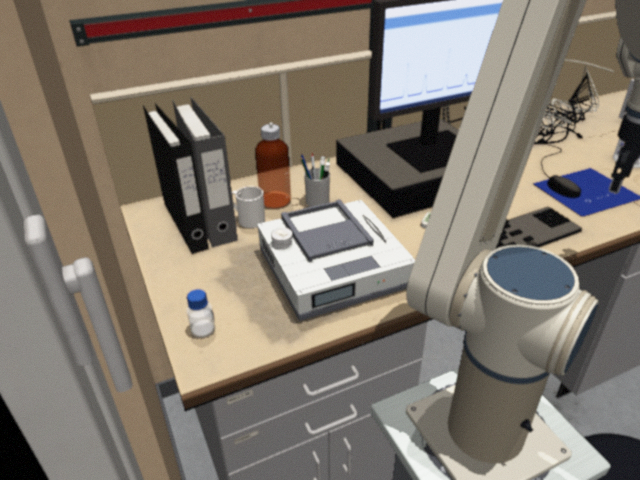

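View pics/crop.png

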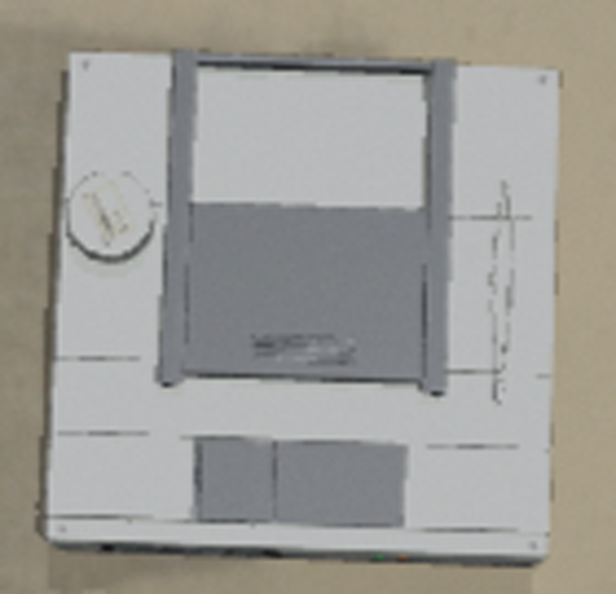

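The crop shows the channel from (194,438) to (405,525), with one clear seam at column 275, so y is about +15 mm. The cover is shut, with its front at row 377. Next I'll fit the pose and look for a second seam.

Run:
```python
from h import *
from scipy.optimize import least_squares
np.set_printoptions(precision=4,suppress=True)
uv=np.array([[70,53],[558,70],[47,541],[548,560],[194,438],[407,445],[194,522],[404,527],[190,375],[425,382]])/4.4+[260,170]-.5*(1-1/4.4)
P=np.array([[150,150,90],[150,-150,90],[-150,150,90],[-150,-150,90],[-85,63,90],[-85,-63,90],[-135,63,87],[-135,-63,87],[-50,75,98],[-50,-75,98]])/1e3
def W(p,Q): 
    c,s=np.cos(p[2]),np.sin(p[2]); return Q@np.array([[c,s,0],[-s,c,0],[0,0,1]])+[p[0],p[1],0]
f=lambda p:(np.array([proj("top",q) for q in W(p,P)])-uv).ravel()
r=least_squares(f,[.558,.042,0],loss="soft_l1"); p=r.x; print(p,"\n",f(p).reshape(-1,2))
np.save("pose.npy",p)
for n,q in(("photometer",[0,0,0]),("channel_mid",[-.11,0,.087]),("cover_front",[-.05,0,.0985]),("y+37",[-.11,.037,.087]),("y-7",[-.11,-.007,.087])):
    w=W(p,np.array([q]))[0]; print(n,w,proj("top",w),proj("scene",w))
im=cv2.imread("pics/top0.png").astype(np.float32).mean(2)
sc=cv2.imread("pics/scene0.png").astype(np.float32).mean(2)
ys=np.arange(-70,71,2)
for cam,I in(("top",im),("scene",sc)):
    v=[]
    for y in ys:
        t=np.array([proj(cam,w) for w in W(p,np.array([[x/1e3,y/1e3,.087] for x in np.arange(-128,-92,2)]))],np.float32)
        v.append(cv2.remap(I,t[:,0].copy(),t[:,1].copy(),cv2.INTER_LINEAR).mean())
    print(cam,' '.join(f"{y}:{a:.0f}" for y,a in zip(ys,v)))
```

```text
[ 0.5537  0.0409 -0.0441] 
 [[-0.0725 -0.3182]
 [ 0.2772 -0.4515]
 [-0.4192  0.0481]
 [ 0.4528 -0.3975]
 [ 0.453  -0.1251]
 [-0.0912 -0.1029]
 [-0.2793 -0.1384]
 [ 0.0192  0.3456]
 [-2.7777  0.4423]
 [ 0.8661  0.7727]]
photometer [0.5537 0.0409 0.    ] [329.1513 243.4989] [333.7927 268.7074]
channel_mid [0.4438 0.0458 0.087 ] [327.7641 279.4245] [352.8148 267.1423]
cover_front [0.5037 0.0431 0.0985] [328.5426 256.217 ] [342.2272 248.97  ]
y+37 [0.4454 0.0827 0.087 ] [313.6983 278.9502] [338.3225 271.1748]
y-7 [0.4435 0.0388 0.087 ] [330.4253 279.5143] [355.5268 266.3877]
top -70:185 -68:185 -66:185 -64:178 -62:152 -60:136 -58:131 -56:131 -54:131 -52:131 -50:131 -48:131 -46:131 -44:130 -42:130 -40:131 -38:130 -36:130 -34:131 -32:130 -30:130 -28:130 -26:130 -24:131 -22:130 -20:130 -18:130 -16:130 -14:130 -12:130 -10:130 -8:130 -6:130 -4:130 -2:130 0:130 2:130 4:130 6:130 8:130 10:130 12:129 14:119 16:115 18:126 20:129 22:130 24:130 26:130 28:129 30:129 32:129 34:129 36:129 38:129 40:129 42:129 44:129 46:128 48:129 50:129 52:129 54:129 56:129 58:122 60:105 62:114 64:149 66:178 68:185 70:185
scene -70:239 -68:239 -66:239 -64:235 -62:219 -60:186 -58:151 -56:131 -54:127 -52:128 -50:128 -48:129 -46:129 -44:128 -42:128 -40:128 -38:128 -36:128 -34:129 -32:128 -30:129 -28:129 -26:130 -24:129 -22:129 -20:129 -18:129 -16:129 -14:129 -12:129 -10:129 -8:129 -6:128 -4:129 -2:130 0:129 2:129 4:129 6:129 8:129 10:129 12:129 14:129 16:127 18:124 20:122 22:124 24:127 26:130 28:130 30:129 32:130 34:129 36:129 38:129 40:129 42:129 44:129 46:129 48:130 50:129 52:129 54:128 56:129 58:129 60:130 62:136 64:160 66:199 68:229 70:239
```

Only one interior seam shows, at y≈+15. There is also a dark line at y≈+60, so the key probably spans y 15 to 59, with its middle near +37. I'll go there with the fingers shut and feel it.

Emit:
move_arm(increments=[[[0.2,0.82,-0.09],[0,0,0.94],-1],[[0.2,0.82,-0.09],[0,0,0.94],-1],[[0.2,0.82,-0.09],[0,0,0.94],-1],[[0.2,0.82,-0.09],[0,0,0.94],-1],[[0.2,0.82,-0.09],[0,0,0.94],-1],[[0.2,0.82,-0.09],[0,0,0.94],-1],[[0.2,0.82,-0.09],[0,0,0.94],-1],[[0.2,0.82,-0.09],[0,0,0.94],-1]])

```text
t: 1.95
tcp_pos: [0.3732, -0.1654, 0.1883]
eef_rot: [3.141, -0.0, 1.117]
contact_force: [0.4, -0.3, 0.0]
gripper_width: 0.0003
grip_force: 0.0
```

Emit:
move_arm(increments=[[[0.24,0.82,-0.09],[0,0,0.94],-1],[[0.24,0.82,-0.09],[0,0,0.94],-1],[[0.24,0.82,-0.09],[0,0,0.94],-1],[[0.24,0.82,-0.09],[0,0,0.94],-1],[[0.24,0.82,-0.09],[0,0,0.94],-1],[[0,0,0],[0,0,0],-1],[[0,0,0],[0,0,0],-1]])

```text
t: 2.82
tcp_pos: [0.4444, 0.0791, 0.161]
eef_rot: [-3.141, 0.0, 1.526]
contact_force: [-0.3, -0.8, 0.7]
gripper_width: 0.0001
grip_force: 0.0
```

Emit:
move_arm(increments=[[[0.01,0.06,-0.5],[0,0,0],-1],[[0,0,-0.5],[0,0,0],-1],[[0,0,-0.1],[0,0,0],-1],[[0,0,0],[0,0,0],-1],[[0,0,-0.05],[0,0,0],-1],[[0,0,0],[0,0,0],-1]])

```text
t: 3.58
tcp_pos: [0.4459, 0.0828, 0.0927]
eef_rot: [3.14, -0.0, 1.525]
contact_force: [0.2, 1.1, -0.3]
gripper_width: -0.0005
grip_force: 0.0
```

Run:
```python
from h import *
s=ctrl.state();print(s["tcp_pos"],s["contact_force"])
im=snap("top","t1.png")
c=snap("scene","s1.png")[190:320,240:430,::-1]
cv2.imwrite("pics/s1c.png",cv2.resize(c,None,fx=4,fy=4,interpolation=cv2.INTER_CUBIC))
```

```text
[0.44585328 0.08279718 0.09274056] [ 0.238005    1.06676141 -0.33437435]
```

View pics/s1c.png

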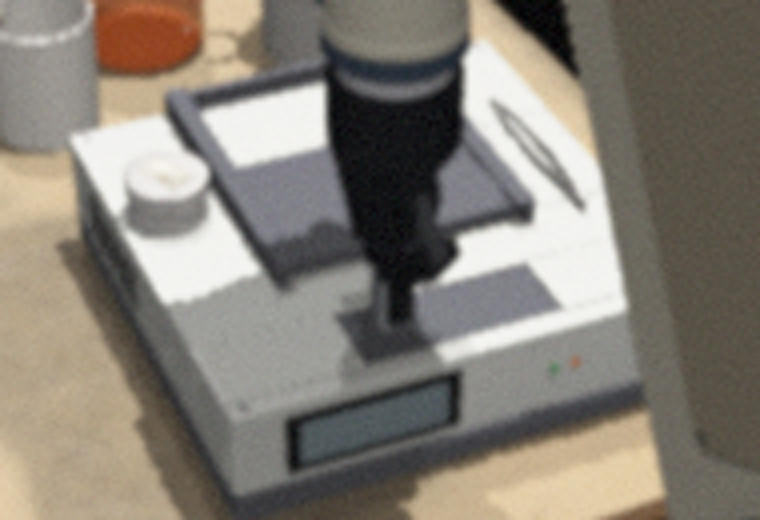

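The fingertip is just above the left part of the channel, at about (395,320) in the crop. Next I press down in small steps and watch the force.

Emit:
move_arm(increments=[[[0,0,-0.05],[0,0,0],-1],[[0,0,0],[0,0,0],-1]])

```text
t: 3.92
tcp_pos: [0.4453, 0.0829, 0.089]
eef_rot: [-3.141, 0.0, 1.525]
contact_force: [0.2, -0.4, -0.8]
gripper_width: 0.0002
grip_force: 0.0
```

Emit:
move_arm(increments=[[[0,0,-0.03],[0,0,0],-1],[[0,0,0],[0,0,0],-1]])

```text
t: 4.18
tcp_pos: [0.4454, 0.0829, 0.0872]
eef_rot: [-3.141, 0.0, 1.525]
contact_force: [-0.4, 0.2, -0.0]
gripper_width: -0.0001
grip_force: 0.0
```

Emit:
move_arm(increments=[[[0,0,-0.02],[0,0,0],-1],[[0,0,0],[0,0,0],-1]])

```text
t: 4.42
tcp_pos: [0.4454, 0.0829, 0.0862]
eef_rot: [-3.142, -0.0, 1.525]
contact_force: [-1.5, 0.4, 2.0]
gripper_width: 0.0
grip_force: 1.4
```

Emit:
move_arm(increments=[[[0,0,-0.02],[0,0,0],-1],[[0,0,0],[0,0,0],-1]])

```text
t: 4.68
tcp_pos: [0.4454, 0.0829, 0.0849]
eef_rot: [-3.142, -0.0, 1.525]
contact_force: [-0.8, 0.1, 2.8]
gripper_width: 0.0001
grip_force: 1.4
```

Emit:
move_arm(increments=[[[0,0,-0.02],[0,0,0],-1],[[0,0,0],[0,0,0],-1]])

```text
t: 4.92
tcp_pos: [0.4453, 0.0829, 0.0836]
eef_rot: [-3.141, 0.0, 1.525]
contact_force: [-1.1, 0.7, 2.1]
gripper_width: -0.0
grip_force: 1.5
```

The floor gives by 3 mm at only 2 to 3 N, so this is the key. I'll press it fully down.

Emit:
move_arm(increments=[[[0,0,-0.02],[0,0,0],-1],[[0,0,0],[0,0,0],-1]])

```text
t: 5.18
tcp_pos: [0.4453, 0.0829, 0.0824]
eef_rot: [-3.141, 0.0, 1.525]
contact_force: [-1.2, 0.2, 3.5]
gripper_width: -0.0001
grip_force: 1.7
```

Emit:
move_arm(increments=[[[0,0,-0.015],[0,0,0],-1],[[0,0,0],[0,0,0],-1]])

```text
t: 5.42
tcp_pos: [0.4453, 0.0829, 0.0818]
eef_rot: [-3.141, 0.0, 1.525]
contact_force: [-2.7, 0.4, 8.0]
gripper_width: -0.0002
grip_force: 4.1
```

Emit:
move_arm(increments=[[[0,0,-0.01],[0,0,0],-1],[[0,0,0],[0,0,0],-1]])

```text
t: 5.68
tcp_pos: [0.4452, 0.0829, 0.0816]
eef_rot: [-3.141, 0.0, 1.525]
contact_force: [-4.7, 1.1, 14.6]
gripper_width: 0.0003
grip_force: 7.3
```

The force climbs quickly at z≈0.0817, so the key has bottomed. I lift off and check the cover.

Emit:
move_arm(increments=[[[0,0,0.15],[0,0,0],-1],[[0,0,0.4],[0,0,0],-1],[[-0.3,-0.3,0.4],[0,0,0],-1],[[0,0,0],[0,0,0],-1],[[0,0,0],[0,0,0],-1]])

```text
t: 6.3
tcp_pos: [0.4279, 0.065, 0.1378]
eef_rot: [3.141, -0.0, 1.525]
contact_force: [-0.8, 0.3, 0.7]
gripper_width: 0.0002
grip_force: 0.0
```

Run:
```python
from h import *
s=ctrl.state();print(s["tcp_pos"],s["contact_force"])
c=snap("scene","s2.png")[190:320,240:430,::-1]
print(ctrl.pinpoint("scene","cover_front"))
t=snap("top","t2.png")[170:305,260:400,::-1]
r=ctrl.pinpoint("top","cover_front")[:1]; print(r)
a=cv2.resize(c,(400,280),interpolation=cv2.INTER_CUBIC);b=cv2.resize(t,(400,386),interpolation=cv2.INTER_CUBIC)
cv2.imwrite("pics/c2.png",np.hstack([cv2.copyMakeBorder(a,0,106,0,0,0),b]))
```

```text
[0.42788792 0.0649719  0.13781166] [-0.84022678  0.25619951  0.68053871]
[{'xy': [337.4, 249.0], 'p': 0.64}]
[{'xy': [328.6, 250.6], 'p': 0.72}]
```

View pics/c2.png

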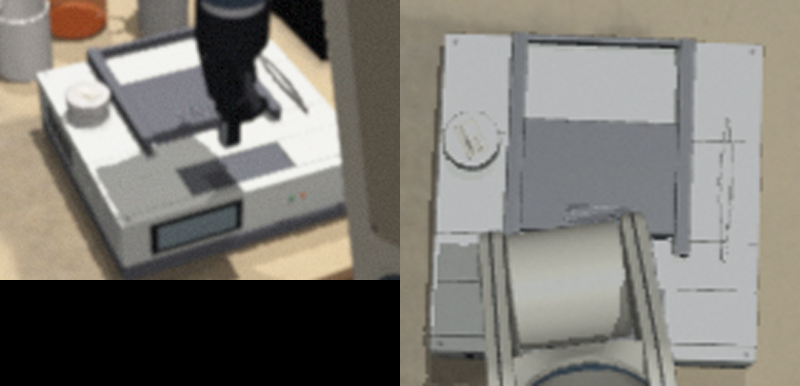

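The cover has sprung back about 12 mm: its rear edge in the top view moved about 4.6 px, and a gap shows at the front. The tin and forceps look unmoved. Now I go down in front of the cover's edge, on the centre line.

Emit:
move_arm(increments=[[[0.42,-0.17,-0.1],[0,0,0],-1],[[0.42,-0.17,-0.1],[0,0,0],-1],[[0,0,-0.25],[0,0,0],-1],[[0,0,-0.23],[0,0,0],-1],[[0,0,0],[0,0,0],-1]])

```text
t: 7.12
tcp_pos: [0.4756, 0.0446, 0.0956]
eef_rot: [-3.137, 0.0, 1.526]
contact_force: [0.2, -0.4, 0.6]
gripper_width: -0.0
grip_force: 0.0
```

Emit:
move_arm(increments=[[[0.1,-0.0044,0],[0,0,0],-1],[[0.1,-0.0044,0],[0,0,0],-1],[[0.1,-0.0044,0],[0,0,0],-1],[[0.1,-0.0044,0],[0,0,0],-1],[[0.1,-0.0044,0],[0,0,0],-1],[[0,0,0],[0,0,0],-1]])

```text
t: 7.88
tcp_pos: [0.5084, 0.0431, 0.0972]
eef_rot: [3.141, -0.0, 1.525]
contact_force: [-0.4, 0.4, -0.6]
gripper_width: -0.0003
grip_force: 0.0
```

Emit:
move_arm(increments=[[[0.1,-0.0044,0],[0,0,0],-1],[[0.1,-0.0044,0],[0,0,0],-1],[[0.1,-0.0044,0],[0,0,0],-1],[[0.1,-0.0044,0],[0,0,0],-1],[[0.1,-0.0044,0],[0,0,0],-1]])

```text
t: 8.5
tcp_pos: [0.5382, 0.0418, 0.0972]
eef_rot: [-3.142, 0.0, 1.525]
contact_force: [-1.6, -0.6, -0.4]
gripper_width: 0.0001
grip_force: 0.4
```

Emit:
move_arm(increments=[[[0.1,-0.0044,0],[0,0,0],-1],[[0.1,-0.0044,0],[0,0,0],-1],[[0.1,-0.0044,0],[0,0,0],-1],[[0,0,0],[0,0,0],-1]])

```text
t: 9.0
tcp_pos: [0.5567, 0.041, 0.0973]
eef_rot: [3.141, -0.0, 1.525]
contact_force: [-0.5, -0.8, -0.1]
gripper_width: -0.0001
grip_force: 0.0
```

Emit:
move_arm(increments=[[[0.1,-0.0044,0],[0,0,0],-1],[[0.06,-0.0026,0],[0,0,0],-1],[[0.04,-0.002,0],[0,0,0],-1],[[0,0,0],[0,0,0],-1]])

```text
t: 9.5
tcp_pos: [0.5681, 0.0405, 0.0973]
eef_rot: [3.141, -0.0, 1.525]
contact_force: [-0.7, 0.1, -0.3]
gripper_width: -0.0002
grip_force: 0.0
```

Emit:
move_arm(increments=[[[0.04,-0.002,0],[0,0,0],-1],[[0.04,-0.002,0],[0,0,0],-1],[[0,0,0],[0,0,0],-1]])

```text
t: 9.88
tcp_pos: [0.5729, 0.0402, 0.0973]
eef_rot: [3.141, -0.0, 1.525]
contact_force: [-0.2, -0.7, -0.3]
gripper_width: -0.0002
grip_force: 0.0
```

Emit:
move_arm(increments=[[[0.04,-0.002,0],[0,0,0],-1],[[0.03,-0.001,0],[0,0,0],-1],[[0,0,0],[0,0,0],-1]])

```text
t: 10.25
tcp_pos: [0.5768, 0.0401, 0.0972]
eef_rot: [-3.141, -0.0, 1.525]
contact_force: [-1.2, 0.3, 0.8]
gripper_width: -0.0001
grip_force: 0.7
```

Emit:
move_arm(increments=[[[0.03,-0.001,0],[0,0,0],-1],[[0.01,0,0],[0,0,0],-1],[[0,0,0],[0,0,0],-1]])

```text
t: 10.62
tcp_pos: [0.5772, 0.04, 0.097]
eef_rot: [-3.137, 0.0, 1.525]
contact_force: [-7.9, 0.3, 5.3]
gripper_width: -0.0003
grip_force: 4.6
```

The stop is felt: 8 N and no further travel. I back off, lift and check.

Emit:
move_arm(increments=[[[-0.15,0.007,0],[0,0,0],-1],[[-0.1,0.004,0.3],[0,0,0],-1],[[0,0,0.8],[0,0,0],-1],[[-0.5,0,0.6],[0,0,0],-1],[[-0.6,-0.6,0.3],[0,0,0],-1],[[-0.6,-0.7,0],[0,0,0],-1],[[-0.5,-0.8,0],[0,0,0],-1],[[0,-0.9,0],[0,0,0],-1]])

```text
t: 11.62
tcp_pos: [0.4304, -0.1401, 0.2187]
eef_rot: [3.14, 0.0, 1.526]
contact_force: [1.9, -0.6, 1.0]
gripper_width: -0.0001
grip_force: 0.0
```

Emit:
move_arm(increments=[[[0,-0.9,0],[0,0,0],-1],[[0,-0.9,0],[0,0,0],-1],[[0,-0.9,0],[0,0,0],-1],[[0,-0.9,0],[0,0,0],-1],[[0,0,0],[0,0,0],-1]])

```text
t: 12.25
tcp_pos: [0.4324, -0.359, 0.2187]
eef_rot: [3.139, 0.003, 1.522]
contact_force: [-0.7, -0.0, -0.9]
gripper_width: -0.0003
grip_force: 0.0
```

Run:
```python
from h import *
s=ctrl.state();print(s["tcp_pos"],s["contact_force"])
c=snap("scene","s3.png")[190:320,240:430,::-1]
t=snap("top","t3.png")[170:305,260:400,::-1]
p=np.load("pose.npy"); cc,ss=np.cos(p[2]),np.sin(p[2])
r=ctrl.pinpoint("top","cover_front")[:1]; print(r)
for r in r:
    w=at("top",r["xy"],.0985)[:2]-p[:2]; print(cc*w[0]+ss*w[1],-ss*w[0]+cc*w[1])
a=cv2.resize(c,(400,280),interpolation=cv2.INTER_CUBIC);b=cv2.resize(t,(400,386),interpolation=cv2.INTER_CUBIC)
cv2.imwrite("pics/c3.png",np.hstack([cv2.copyMakeBorder(a,0,106,0,0,0),b]))
```

```text
[ 0.43244399 -0.35903581  0.21867445] [-0.67002378 -0.02543032 -0.87326423]
[{'xy': [329.1, 224.0], 'p': 0.85}]
0.03621666188710638 0.0014636592844213536
```

View pics/c3.png

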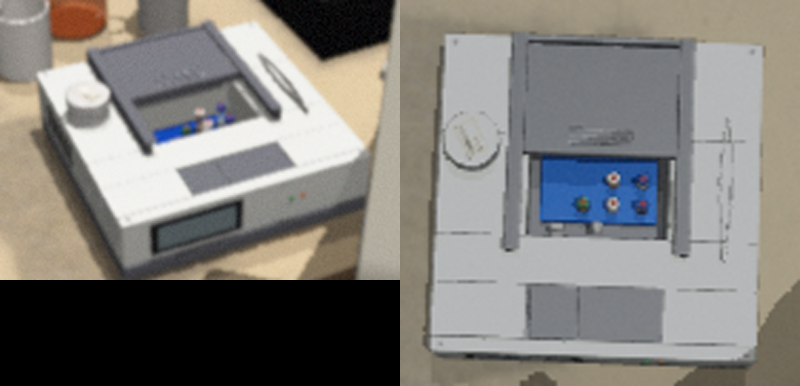

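The cover is fully back: its front edge is at x≈+36 mm, row 155 in the top crop. The well is open, the key is flush, the tin and forceps have not moved, and the robot is clear.

```bash
python3 -c "
from rig import ctrl
print(ctrl.job_done())"
```

```text
the job is handed in; nothing more can be done
None
```

The photometer's sample compartment is open: I found the release key by feel about 37 mm left of the channel's middle, pressed it fully down and let it up. I then pushed the cover back to its stop, with the tin and forceps unmoved, and handed the job in at about 12 s.

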